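Hitch a polisher's pressure arm to a specimen holder

TASK

Couple the polisher's pressure arm to the specimen holder lying on its cloth: raise the red coupler lever right up, bring the arm down over the holder's ball stud and press it until the ball is fully home, then press the red lever all the way down to lock it and let go. The specimens are already ground, so press gently (no more than some 15 N at the hand), keep the holder flat on the cloth, and leave everything else on the machine and the bench alone.

Things in the scene. Friction and masses are not known exactly. Their poses are not given: they have to be found in the camera images.
- polisher: Cream table-top grinder-polisher, 340 x 420 mm, fixed; origin on the bench under its middle, x to its back, y to the side with the arm's column, z up. Deck at 95 mm; teal cloth, 222 mm across, centred at (0, -30), top at 108, in a grey ring 115 high. Arm's column at (0, 170): tilt pin at (0, 170, 164) mm.
- holder: Loose steel specimen holder on the cloth, about 0.85 kg: disc 96 mm across with three 30 mm black specimens, and in the middle a neck 11 mm thick with a steel ball 26 mm across on top. Origin at the specimens' underside, z up. It slides on the cloth if pushed sideways. More than 70 N on the cloth spoils the specimens.
- stud_ball (a point): Centre of the holder's steel ball, 56 mm above the cloth.
- seat (a point): Point of the coupler, at the arm's free end, where the ball's centre lies when home; 170 mm from the tilt pin, level with it when the arm is level. Flared mouth 12 mm below it takes the ball about 5 mm off-centre; bore 29 mm, then a hard conical seat. The ball meets a spring plunger 5 mm before home (2 to 6 N).
- boom_knob (a point): Centre of the black ball knob, 32 mm across, on the arm's nose, to hold or push the arm by; arm level, it is 214 mm from the tilt pin horizontally and 30 mm above it. Free on both sides of the arm and above.
- lever_grip (a point): Middle of the red lever's upturned end: 14 mm wide across the arm, 10 mm thick, rising about 14 mm above this point when the lever is down. It moves on a circle about lever_pin. With the lever down the beam's top (22 mm wide) is 30 mm below it.
- lever_pin (a point): The red lever's hinge pin on the coupler, across the arm; 136 mm from the tilt pin, 14 mm above it when the arm is level. lever_grip is 84 mm from it.
- turret (a joint): Swing of the arm about its upright column, rad: 0 when the arm points along the polisher's -y, growing anticlockwise from above; +-0.5. Stiff: stays where left, moves with 1 to 2 N at the knob.
- boom (a joint): Tilt of the arm, rad: about 0 when level with the ball home, growing as the free end rises, to 0.5. Stiff: it stays where left and goes down with some 2 N at the knob; near the end the plunger adds 2 to 6 N, then it stops hard.
- lever (a joint): Red coupler lever, rad: 0 fully down (locked), 1.1 fully up. Stiff: stays where left and takes about 5 N at the grip, a little more at the end. Its pawl blocks the mouth below about 0.6 and hooks under the ball when down. When down it lies along the arm, grip towards the column.
- puck_deck: Loose black specimen, 30 mm across and 18 high, on the polisher's deck; leave alone. Origin at its underside.
- puck_amber: Loose amber specimen, 30 mm across and 18 high, on the polisher's deck; leave alone. Origin at its underside.
- suspension: White bottle with a blue cap, 52 mm across, 130 high, on the bench; leave alone. Origin at its underside.
- ethanol: Clear bottle with a red cap, 64 mm across, 150 high, on the bench; leave alone. Origin at its underside.
- dish: Shallow glass dish, 90 mm across, 18 high, on the bench; leave alone. Origin at its underside.
- spare_holder: Spare specimen holder without a ball, 96 mm across, 36 high, on the bench; leave alone. Origin at its underside.
Not all that is in view belongs to the job. What is shaped like the holder but orange or turquoise is not meant.

How it is judged:
By the outcome, as a careful person would: the job done as asked, in the order asked, and still so for the second after the job is handed in, with the robot touching nothing.
It also fails if it takes over 67 s, if anything falls off the work surface, if the arm or the gripper's body presses on something with over 40 N, if the wrist force passes 120 N, or if a joint passes its speed limit or range.

ROBOT

A 6-joint arm with a two-finger parallel gripper is mounted at the origin on the work surface. World frame = base frame: x ahead of the robot, y to its left, z up, the work surface at z = 0. Lengths are in m, angles in rad, forces in N, time in s.
With the tool pointing down it reaches from about 0.35 to 0.775 m from the base axis. Payload 7.3 kg.
Tool frame: the origin (TCP) lies at the centre of the arm's flange, where the gripper is bolted on; the fingertips stand 178 mm ahead of it and the grasp point (between the pads) lies 159 mm ahead of it (tip_extent is the distance from the TCP to the fingertips, in m); z points along the fingers, y is the line along which they close (so a half turn about z gives the same grasp; the last joint's range is limited). The gripper opens to 92 mm and grips with 3 to 60 N. Pads are 19 mm wide; open, the fingers measure 130 mm over their backs; the gripper's body (75 mm by 190 mm) begins 47 mm behind the grasp point.
Start: joints at [-1.475, 0.342, 1.524, -0, 1.275, -0.146], TCP at [0.126, -0.51, 0.405] pointing down, gripper open.
Joint ranges: [-2.53, 2.53], [-0.77, 2.02], [0.04, 2.7], [-1, 4.14], [0.28, 2.66], [-3.11, 3.11]. Speed limits (rad/s): [2.57, 2.57, 3.14, 3.14, 3.14, 3.14].

INTERFACE

Orientations are given as [roll, pitch, yaw] about the fixed x, y, z axes, in that order (R = Rz(yaw) Ry(pitch) Rx(roll)).
In Python, from cell import * gives the robot as it stands.
- The arm moves only by the tool arm_command, never from a script. Its arguments are lists of equal length, an entry for each row: "xyz": the shift along the world's x, y, z in mm, a list of three; "spin": the turn about the world's z in degrees. In form: {"xyz": [[tx, ty, tz], ...], "spin": [spin, ...]}. A call has 1 to 20 rows; each row shifts and turns the commanded pose from where the row before left it; what a row does not reach is not made up. A row lasts 1/10 s, in which the tool goes at most 50 mm and 8.59 degrees, less where a joint would pass 70% of its speed; a pose out of reach is approached as far as the arm can. A call with a gripper value outside its range is refused whole. "jaw" is the opening, from -1 (shut) to 1 (fully open), set as the call begins (left out, the last holds). The fingers move at their own pace and stop on an object; "squeeze" is the grip in N (left out, the last holds). Time passes only in rows, so rows that do not move let the fingers close. It gives the time, the measured TCP pose, the force, the opening and the grip force at its end, in the units of the state.
- observe(): the state, without advancing time (a new reading comes with each control period).
- read_camera(name): name is "side" or "top" or "wrist"; returns a dict with "img" (420x560x3 uint8, red, green, blue), "depth" (420x560 float32, m along the optical axis (not along the pixel's ray), 0 where there is no reading), "fx", "fy", "cx", "cy" (pixels), "world_from_camera" (4x4, takes a point from camera to world coordinates). Camera axes: x right, y up, looking along -z (the intrinsics and any distortion apply to the point x, -y, -z); pixel columns grow to the right and rows downward; lengths in m; the calibration is good to about 2 mm. A picture is of the moment at which its call begins.
- hand_in(): hands the job in; it is judged then, once.
The state is a dict: "time": time; "qpos": joint angles; "qvel": joint speeds; "joint_efforts": joint torques, N m; "tool_pos": TCP position; "tool_rot": TCP orientation; "contact_force": force on the tool from outside, world axes, zero at the start; "torque": the same for the moment, N m; "opening": finger opening in m; "grip_force": force on a finger pad.
Only numpy, scipy, OpenCV 4.12 (cv2) and the standard library are available. Lean on these libraries where they do the work, as an engineer would, in place of code of your own. Each camera call takes 0.05 s, during which the arm holds its last target. There are 200 camera calls.

## Working session

There is one attempt and no reset: what is moved stays moved. The work goes in short steps, Python scripts to look and compute and a tool call to move; the robot and the scene stay as the last step left them, time stands still between calls to the robot, and variables do not carry over. Pictures are saved under pics/ and viewed, at most 10 in all, crops included, and the job is handed in when it is done.

Besides the shell and the picture viewer there is one more tool, called by a JSON object that holds its "method" and its "body". arm_command: Moves the arm, as the interface text tells. Its arguments: {"type":"object","properties":{"xyz":{"type":"array","items":{"type":"array","items":{"type":"number"}}},"spin":{"type":"array","items":{"type":"number"}},"jaw":{"type":"number"},"squeeze":{"type":"number"}},"required":["xyz","spin"]}

```bash
mkdir -p pics; cat > h.py <<'E'
from cell import *
import numpy as np, cv2
def snap(n,f=None):
    c=read_camera(n)
    if f: cv2.imwrite('pics/'+f,c['img'][:,:,::-1])
    return c
def pt(c,u,v,d=None):
    z=d if d else c['depth'][int(v),int(u)]
    p=np.array([(u-c['cx'])/c['fx']*z,-(v-c['cy'])/c['fy']*z,-z,1])
    return (c['world_from_camera']@p)[:3]
def ray(c,u,v):
    o=c['world_from_camera'][:3,3]; d=pt(c,u,v,1.)-o
    return o,d/np.linalg.norm(d)
def onplane(c,u,v,z):
    o,d=ray(c,u,v); return o+d*(z-o[2])/d[2]
def tri(a,b):
    (o1,d1),(o2,d2)=a,b
    s=np.linalg.lstsq(np.c_[d1,-d2],o2-o1,rcond=None)[0]
    p,q=o1+d1*s[0],o2+d2*s[1]; return (p+q)/2,np.linalg.norm(p-q)
E
python3 - <<'E'
from h import *
import pickle
np.set_printoptions(precision=4,suppress=True)
a=snap('side','s0.png');b=snap('top','t0.png')
pickle.dump((a,b),open('c0.pkl','wb'))
for c in(a,b): print(c['fx'],c['cx'],c['cy'],[k for k in c],c['world_from_camera'])
print(observe())
E
```

```text
544.8162170338096 279.2777051080311 205.12037120226785 ['img', 'depth', 'fx', 'fy', 'cx', 'cy', 'world_from_camera'] [[-0.9299  0.2681 -0.2518  0.0778]
 [-0.3675 -0.7053  0.6062  0.8637]
 [-0.015   0.6562  0.7544  1.1959]
 [ 0.      0.      0.      1.    ]]
421.0240078331561 273.8874898492387 216.20544674301647 ['img', 'depth', 'fx', 'fy', 'cx', 'cy', 'world_from_camera'] [[-0.0094  0.9832 -0.1824  0.2542]
 [-1.     -0.0088  0.004   0.0231]
 [ 0.0024  0.1824  0.9832  1.1434]
 [ 0.      0.      0.      1.    ]]
{'time': 0.1, 'qpos': array([-1.475 ,  0.3426,  1.5249, -0.    ,  1.2754, -0.146 ]), 'qvel': array([-0.0003, -0.0031, -0.0027,  0.0003,  0.0005, -0.0015]), 'joint_efforts': array([  0.0017, -43.2004, -24.4696,   0.072 ,   0.0527,  -0.    ]), 'tool_pos': array([ 0.1257, -0.5096,  0.4041]), 'tool_rot': array([-3.1402, -0.0002,  0.2418]), 'contact_force': array([ 0.8417, -0.071 , -0.0255]), 'torque': array([-0.0167, -0.0153,  0.0138]), 'grip_force': 0.0, 'opening': 0.09214604047312144}
```

View pics/s0.png

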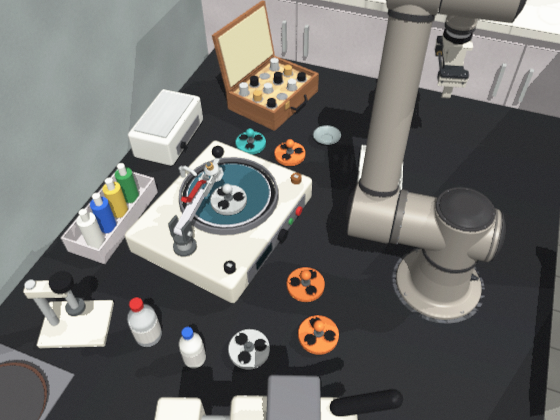

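View pics/t0.png

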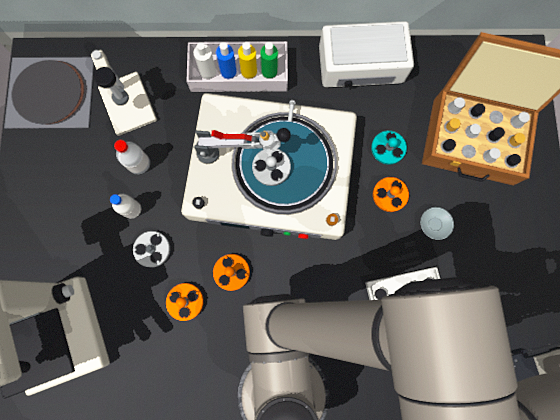

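The side view shows the column at (184,238), the knob at (217,152), the red lever at (192,190) and the holder ball at (227,189). In the top view the column is at (207,150), the knob at (284,135) and the holder at (270,165). I'll zoom in on both.

```bash
python3 - <<'E'
from h import *
import pickle
a,b=pickle.load(open('c0.pkl','rb'))
f=lambda c,x,y,w,h:cv2.resize(c['img'][y:y+h,x:x+w,::-1],None,fx=5,fy=5,interpolation=cv2.INTER_CUBIC)
cv2.imwrite('pics/z0.png',np.hstack([f(a,165,135,80,120),f(b,190,105,80,120)]))
cv2.imwrite('pics/z1.png',f(b,190,110,160,80))
E
```

```text
(no output)
```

View pics/z0.png

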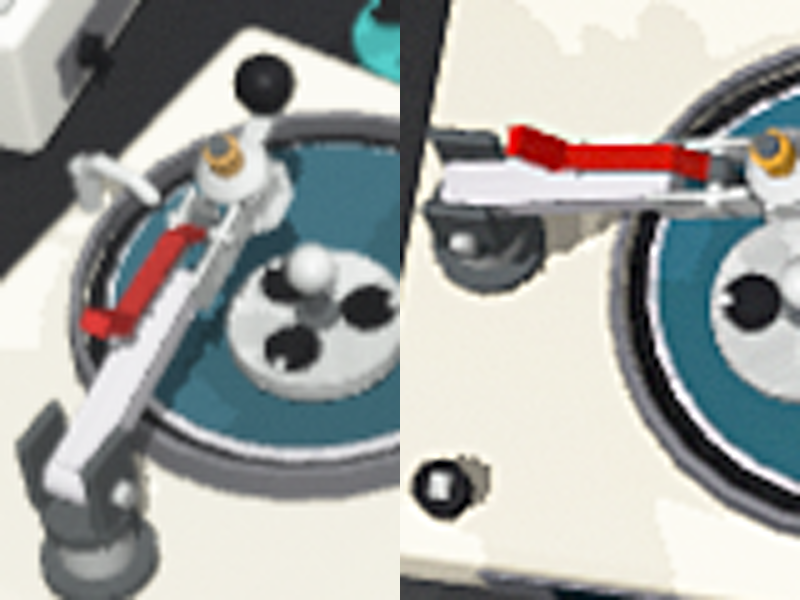

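View pics/z1.png

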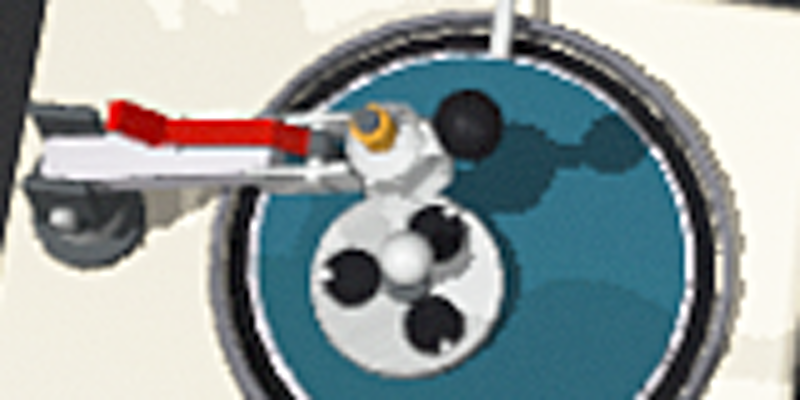

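The zooms show the boom raised with the lever near the beam. Ball: top (271.4,161.6), side (227,188.6). Knob: top (283.8,134.8), side (217.8,151.6). Lever end: top about (214,134), side about (185,199).

```bash
cat >> h.py <<'E'
def cent(m,roi):
    x,y,w,h=roi; k=np.zeros_like(m); k[y:y+h,x:x+w]=m[y:y+h,x:x+w]
    n,l,s,c=cv2.connectedComponentsWithStats(k.astype(np.uint8))
    i=1+np.argmax(s[1:,4]); return c[i],l==i
def cloud(c,m):
    return np.array([pt(c,u,v) for v,u in zip(*np.nonzero(m&(c['depth']>0)))])
def red(c):
    h=cv2.cvtColor(c['img'],cv2.COLOR_RGB2HSV).astype(int); return ((h[...,0]<6)|(h[...,0]>174))&(h[...,1]>190)&(h[...,2]>70)
E
python3 - <<'E'
from h import *
import pickle
np.set_printoptions(precision=4,suppress=True)
a,b=pickle.load(open('c0.pkl','rb'))
print('ball',tri(ray(a,227,188.6),ray(b,271.4,161.6)), pt(a,227,188),pt(b,271,161))
dark=lambda c:c['img'].max(2)<60
ka,_=cent(dark(a),(209,144,17,16));kb,_=cent(dark(b),(276,127,15,16))
print('knob',ka,kb,tri(ray(a,*ka),ray(b,*kb)),pt(a,*ka),pt(b,*kb))
for c,r in((a,(170,170,50,50)),(b,(200,115,70,40))):
    q,m=cent(red(c),r); P=cloud(c,m); print('lever',q,len(P)); 
    P=P[np.argsort(P[:,1])]; print(P[::max(1,len(P)//25)])
# cloth
for c,r in((a,(170,150,120,90)),(b,(230,105,110,110))):
    h=cv2.cvtColor(c['img'],cv2.COLOR_RGB2HSV); m=(h[...,0]>90)&(h[...,0]<105)&(h[...,1]>100)
    _,m=cent(m,r); P=cloud(c,m); 
    hull=cv2.convexHull(np.argwhere(m)[:,::-1].astype(np.int32))[:,0]
    W=np.array([onplane(c,u,v,np.median(P[:,2])) for u,v in hull],np.float32)
    print('cloth z',np.median(P[:,2]),cv2.fitEllipse(W[:,:2]),cv2.minEnclosingCircle(W[:,:2]))
# deck orientation from top
h=cv2.cvtColor(b['img'],cv2.COLOR_RGB2HSV);m=(h[...,1]<60)&(h[...,2]>170)
_,m=cent(m,(170,85,200,160)); hull=cv2.convexHull(np.argwhere(m)[:,::-1].astype(np.int32))[:,0]
W=np.array([onplane(b,u,v,.095) for u,v in hull],np.float32)[:,:2]; r=cv2.minAreaRect(W);print('deck',r,cv2.boxPoints(r))
# steel pin column etc
print('beam',[pt(b,u,v) for u,v in((202,141),(215,142),(230,142),(240,143))],'plunger',pt(b,264,134))
E
```

```text
ball (array([0.5729, 0.0239, 0.1565]), np.float64(0.0002431757625237668)) [0.566  0.035  0.1726] [0.5684 0.0248 0.1755]
knob [217.1939 151.4592] [283.5946 134.7027] (array([ 0.6037, -0.0039,  0.254 ]), np.float64(0.00015078169291086712)) [0.5944 0.0113 0.2705] [ 0.5968 -0.0033  0.2718]
lever [187.  199.5] 2
[[0.6055 0.1572 0.2428]
 [0.605  0.1587 0.2411]]
lever [230.3596 135.4828] 202
[[0.6119 0.0702 0.2269]
 [0.6041 0.0747 0.2285]
 [0.6051 0.079  0.2323]
 [0.6105 0.0814 0.2308]
 [0.6091 0.0857 0.2344]
 [0.6038 0.0901 0.2359]
 [0.6141 0.0926 0.2341]
 [0.6093 0.0971 0.2341]
 [0.6101 0.1018 0.2324]
 [0.6121 0.104  0.2334]
 [0.6054 0.1086 0.2322]
 [0.6135 0.1112 0.23  ]
 [0.6063 0.1157 0.2301]
 [0.6131 0.1202 0.2312]
 [0.6116 0.1227 0.2287]
 [0.6118 0.1273 0.2284]
 [0.6118 0.1319 0.2285]
 [0.6132 0.1362 0.2313]
 [0.6064 0.1385 0.2303]
 [0.6136 0.1409 0.2302]
 [0.6065 0.1446 0.2362]
 [0.6131 0.1468 0.2377]
 [0.6195 0.1489 0.2397]
 [0.6124 0.1525 0.2457]
 [0.6109 0.155  0.2435]
 [0.6179 0.1573 0.244 ]]Traceback (most recent call last):
  File "<stdin>", line 18, in <module>
cv2.error: OpenCV(4.12.0) /io/opencv/modules/imgproc/src/shapedescr.cpp:356: error: (-215:Assertion failed) n >= 0 && (depth == CV_32F || depth == CV_32S) in function 'fitEllipseNoDirect'
```

```bash
python3 - <<'E'
from h import *
import pickle
np.set_printoptions(precision=4,suppress=True)
a,b=pickle.load(open('c0.pkl','rb'))
for n,c,u,v,r in(('ballA',a,227,188.6,.013),('ballB',b,271.4,161.6,.013),('knA',a,217.2,151.5,.016),('knB',b,283.6,134.7,.016)):
    o,d=ray(c,u,v); print(n,d,pt(c,u,v)+d*r)
for n,c,r in(('s',a,(170,150,120,90)),('t',b,(230,105,110,110))):
    h=cv2.cvtColor(c['img'],cv2.COLOR_RGB2HSV); m=(h[...,0]>90)&(h[...,0]<105)&(h[...,1]>100)
    _,m=cent(m,r); P=cloud(c,m)
    hull=cv2.convexHull(np.argwhere(m)[:,::-1].astype(np.int32))[:,0]
    W=np.array([onplane(c,u,v,np.median(P[:,2])) for u,v in hull]).astype(np.float32)[:,:2].copy()
    print('cloth z',np.median(P[:,2]),cv2.fitEllipse(W),cv2.minEnclosingCircle(W))
h=cv2.cvtColor(b['img'],cv2.COLOR_RGB2HSV);m=(h[...,1]<60)&(h[...,2]>170)
_,m=cent(m,(170,85,200,160)); hull=cv2.convexHull(np.argwhere(m)[:,::-1].astype(np.int32))[:,0]
W=np.array([onplane(b,u,v,.095) for u,v in hull]).astype(np.float32)[:,:2].copy(); r=cv2.minAreaRect(W);print('deck',r,cv2.boxPoints(r))
print('beam',[pt(b,u,v) for u,v in((202,141),(215,142),(230,142),(240,143))],'plunger',pt(b,264,134))
hs=cv2.cvtColor(a['img'],cv2.COLOR_RGB2HSV); print(hs[196:206,180:196,0]); print(hs[199,180:196])
E
```

```text
ballA [ 0.3474 -0.5894 -0.7294] [0.5701 0.0284 0.1621]
ballB [ 0.3074  0.0007 -0.9516] [0.571  0.0239 0.1628]
knA [ 0.3798 -0.6267 -0.6804] [0.6004 0.0014 0.2596]
knB [ 0.3656 -0.0283 -0.9303] [ 0.6026 -0.0038  0.257 ]
cloth z 0.10577207488263307 ((0.5894297957420349, -0.005345034878700972), (0.2165813446044922, 0.21868571639060974), 64.77371215820312) ((0.5892634987831116, -0.005710766185075045), 0.10953139513731003)
cloth z 0.10712273286510166 ((0.5894818902015686, -0.008128996007144451), (0.21785211563110352, 0.2186976671218872), 85.69668579101562) ((0.5897051692008972, -0.008081781677901745), 0.10998953878879547)
deck ((0.5865218639373779, 0.02797149121761322), (0.414359986782074, 0.3431428074836731), 81.75232696533203) [[ 0.387  -0.1525]
 [ 0.7266 -0.2017]
 [ 0.786   0.2084]
 [ 0.4464  0.2576]]
beam [array([0.618 , 0.1902, 0.1814]), array([0.6113, 0.1575, 0.1919]), array([0.6067, 0.1206, 0.2034]), array([0.6015, 0.0966, 0.21  ])] plunger [0.6033 0.0397 0.2604]
[[120   9   2 179 179 179 178 169   0   1   1   1   1   1 179 140]
 [128   2   1   0   1   0   1   1   1   1   0   1   1   1 173 135]
 [171   1   0   1   1   0   0   1   1   1   0   0   1 176 130 135]
 [176   0   1   1   0   1   0   0   1   0   0   0   0 135 120 130]
 [175   1   0   0   1   1   0   0   0   1   0   0 175 135 140 135]
 [140   1   2   0   1   1   0   0   1   1   1   0 140 140 135 135]
 [120   0  21 177   1   0   0 179 179   0 179 179 128 130 135 140]
 [113 120  26 120 120 128 135 120 108 130 120 130 120 120 135 135]
 [120 108   0 105 100 120 120 135 120 140 130 120 130 135 130 120]
 [126 128  90 100 110 120 120 128 128 120 150 120 130 150 135 135]]
[[176  44 140]
 [  0 173 189]
 [  1 188 220]
 [  1 189 220]
 [  0 188 221]
 [  1 189 221]
 [  0 190 208]
 [  0 192 142]
 [  1 190 141]
 [  0 187 142]
 [  0 187 142]
 [  0 161 138]
 [  0  71 129]
 [135   6 168]
 [120   2 238]
 [130   3 240]]
```

{"method": "arm_command", "body": {"xyz": [[0,0,45],[0,0,45],[28.5,36,0],[28.5,36,0],[28.5,36,0],[28.5,36,0],[28.5,36,0],[28.5,36,0],[28.5,36,0],[28.5,36,0],[28.5,36,0],[28.5,36,0],[28.5,36,0],[28.5,36,0],[28.5,36,0],[28.5,36,0],[28.5,36,0],[28.5,36,0],[28.5,36,0],[0,0,0]], "spin": [0,0,0,0,0,0,0,7.9,7.9,7.9,7.9,7.9,7.9,7.9,7.9,7.9,0,0,0,0], "jaw": 0}}

```text
time: 2.1
tool_pos: [0.6124, 0.1064, 0.492]
tool_rot: [-3.139, -0.001, 1.487]
contact_force: [-0.7, -0.2, -0.5]
opening: 0.0458
grip_force: 0.0
```

```bash
python3 - <<'E'
from h import *
import pickle
np.set_printoptions(precision=4,suppress=True)
a,b,w=snap('side'),snap('top'),snap('wrist','w1.png')
pickle.dump((a,b,w),open('c1.pkl','wb')); print(w['world_from_camera'],w['fx'])
o=observe();print(o['tool_pos'],o['tool_rot'],o['opening'],o['contact_force'],o['time'])
E
```

```text
[[ 0.9962  0.0819  0.0286  0.6176]
 [-0.0867  0.9497  0.301   0.1843]
 [-0.0025 -0.3023  0.9532  0.4727]
 [ 0.      0.      0.      1.    ]] 338.9562000032498
[0.6102 0.1022 0.494 ] [-3.1401  0.0007  1.4831] 0.0461270403663201 [-0.4042 -0.3639  0.3587] 2.25
```

View pics/w1.png

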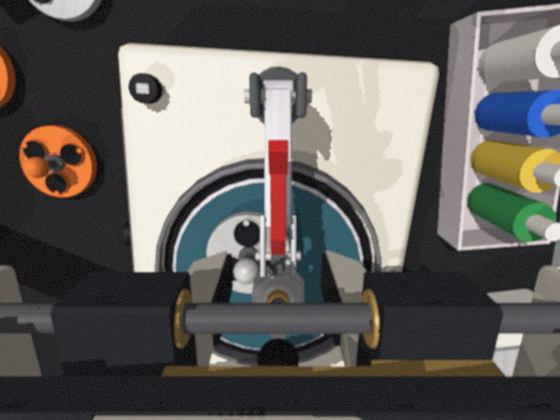

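The wrist view looks along the boom: the lever's upturned end is at about (278,152), the ball at (246,270) and the column at (279,90).

```bash
python3 - <<'E'
from h import *
import pickle
np.set_printoptions(precision=4,suppress=True)
a,b,w=pickle.load(open('c1.pkl','rb'))
h=cv2.cvtColor(w['img'],cv2.COLOR_RGB2HSV).astype(int); m=((h[...,0]<6)|(h[...,0]>174))&(h[...,1]>150)
q,m=cent(m,(255,130,50,130)); 
for v in range(138,256,5):
    us=np.nonzero(m[v])[0]
    if len(us): print(v,us[0],us[-1],w['img'][v,278],pt(w,us.mean().round(),v))
print('beam',[pt(w,u,v) for u,v in((279,100),(279,120),(279,135),(286,152))])
# column yoke
print('yoke',[pt(w,u,v) for u,v in((257,95),(302,95),(248,97),(308,97))])
c,m2=cent(((h[...,0]<6)|(h[...,0]>174))&(h[...,1]>150),(255,130,50,40))
ra=cv2.cvtColor(a['img'],cv2.COLOR_RGB2HSV)
E
```

```text
143 269 286 [191  45  43] [0.616  0.159  0.2416]
148 269 286 [191  40  39] [0.6157 0.1561 0.2451]
153 269 286 [153  39  39] [0.6155 0.1527 0.2446]
158 269 286 [154  34  35] [0.6151 0.1486 0.2393]
163 270 286 [150  35  32] [0.6148 0.1449 0.2377]
168 270 286 [149  29  30] [0.6144 0.1403 0.2321]
173 270 286 [163  39  35] [0.6141 0.1359 0.2277]
178 271 285 [194  48  45] [0.6137 0.1323 0.2284]
183 271 285 [196  52  49] [0.6135 0.1289 0.23  ]
188 271 285 [190  45  43] [0.6131 0.125  0.2292]
193 271 284 [192  51  45] [0.6128 0.1212 0.2294]
198 271 285 [191  46  46] [0.6125 0.1178 0.2308]
203 271 284 [190  51  45] [0.6122 0.114  0.2311]
208 272 284 [188  46  44] [0.6119 0.1103 0.2316]
213 272 284 [188  49  46] [0.6116 0.1069 0.233 ]
218 272 285 [191  50  46] [0.6112 0.1029 0.2328]
223 272 285 [187  48  43] [0.6109 0.0994 0.2341]
228 271 285 [192  52  47] [0.6106 0.0957 0.2348]
233 271 285 [196  55  51] [0.6103 0.0917 0.2349]
238 271 284 [188  46  43] [0.6099 0.088  0.2355]
243 271 284 [156  44  42] [0.6095 0.0829 0.2331]
248 272 283 [150  35  32] [0.6091 0.0774 0.2301]
253 272 283 [147  37  37] [0.6085 0.0714 0.2261]
beam [array([0.6193, 0.1868, 0.1827]), array([0.618 , 0.1713, 0.1868]), array([0.617 , 0.1598, 0.1912]), array([0.6209, 0.1528, 0.244 ])]
yoke [array([0.6026, 0.1918, 0.1959]), array([0.6373, 0.1888, 0.1949]), array([0.5934, 0.1916, 0.1694]), array([0.6441, 0.1872, 0.1694])]
```

{"method": "arm_command", "body": {"xyz": [[2.6,24,0],[2,23,0],[0,0,-30],[0,0,-30],[0,0,-20],[0,0,-18],[0,0,0],[0,0,0]], "spin": [0,0,0,0,0,0,0,0]}}

```text
time: 3.05
tool_pos: [0.6147, 0.1482, 0.3978]
tool_rot: [3.141, -0.0, 1.481]
contact_force: [0.2, 0.1, 0.3]
opening: 0.046
grip_force: 0.0
```

{"method": "arm_command", "body": {"xyz": [[0,0,0],[0,0,0],[0,0,0],[0,0,0],[0,0,0]], "spin": [0,0,0,0,0], "jaw": -1, "squeeze": 25}}

```text
time: 3.55
tool_pos: [0.6149, 0.1493, 0.397]
tool_rot: [3.141, -0.0, 1.483]
contact_force: [-0.5, 1.0, 0.8]
opening: 0.0139
grip_force: 25.0
```

```bash
python3 - <<'E'
from h import *
np.set_printoptions(precision=4,suppress=True)
w=snap('wrist','w2.png');o=observe();print(o['tool_pos'],o['opening'],o['grip_force'],o['contact_force'],o['time'])
P=np.array([.066,.2185])
G=np.array([.149,.238])-P
for d in range(0,66,5):
    c,s=np.cos(np.radians(d)),np.sin(np.radians(d)); print(d,(P+[c*G[0]-s*G[1],s*G[0]+c*G[1]]-P-G)*1000)
E
```

```text
[0.6149 0.1493 0.397 ] 0.013854385296202464 24.999211728572845 [-0.565  -0.8025  1.1929] 3.6
0 [0. 0.]
5 [-2.0154  7.1597]
10 [-4.6471 14.1165]
15 [-7.8751 20.8175]
20 [-11.6749  27.2117]
25 [-16.0175  33.2503]
30 [-20.8699  38.8875]
35 [-26.1951  44.0803]
40 [-31.9527  48.7892]
45 [-38.0987  52.9784]
50 [-44.5865  56.616 ]
55 [-51.3666  59.6744]
60 [-58.3875  62.1301]
65 [-65.5957  63.9646]
```

View pics/w2.png

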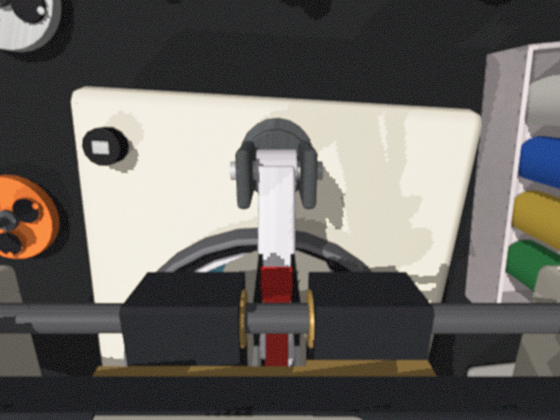

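The fingers hold the red end (opening 13.9 mm). Next I raise it along its arc.

{"method": "arm_command", "body": {"xyz": [[-0.2,-2,7.2],[-0.2,-2.6,7],[-0.3,-3.2,6.7],[-0.3,-3.8,6.4],[-0.4,-4.4,6],[-0.4,-4.9,5.6],[0,0,0]], "spin": [0,0,0,0,0,0,0]}}

```text
time: 4.3
tool_pos: [0.613, 0.1288, 0.4363]
tool_rot: [3.141, -0.002, 1.483]
contact_force: [0.2, 4.3, 0.8]
opening: 0.0142
grip_force: 25.0
```

```bash
cat > st.py <<'E'
from h import *
import pickle
np.set_printoptions(precision=4,suppress=True)
a,b,w=snap('side'),snap('top'),snap('wrist')
pickle.dump((a,b,w),open('c.pkl','wb'))
dark=lambda c:c['img'].max(2)<60
try:
    ka,ma=cent(dark(a),(200,140,40,70));kb,mb=cent(dark(b),(270,115,30,60)); print('knob',ka,ma.sum(),kb,mb.sum(),tri(ray(a,*ka),ray(b,*kb)))
except Exception as e: print(e)
o=observe();print(o['tool_pos'],o['opening'],o['grip_force'],o['contact_force'],o['time'])
def zz(c,x,y,w_,h_,k=5): return cv2.resize(c['img'][y:y+h_,x:x+w_,::-1],None,fx=k,fy=k,interpolation=cv2.INTER_CUBIC)
E
python3 st.py
```

```text
knob [217.1084 150.4699] 83 [283.359  134.6538] 156 (array([ 0.6027, -0.0032,  0.2582]), np.float64(0.0007402607629468609))
[0.613  0.1289 0.4363] 0.013662929051599746 25.000509023666382 [0.088  5.675  2.0231] 4.45
```

{"method": "arm_command", "body": {"xyz": [[-0.4,-5.3,5.2],[-0.5,-5.8,4.7],[-0.5,-6.1,4.2],[-0.5,-6.5,3.6],[0,0,0]], "spin": [0,0,0,0,0]}}

```text
time: 4.95
tool_pos: [0.611, 0.1048, 0.4536]
tool_rot: [-3.141, -0.001, 1.483]
contact_force: [0.4, 4.6, 0.2]
opening: 0.0136
grip_force: 25.0
```

{"method": "arm_command", "body": {"xyz": [[-0.3,-3.4,1.6],[-0.3,-3.4,1.5],[0,0,0]], "spin": [0,0,0]}}

```text
time: 5.25
tool_pos: [0.6105, 0.0983, 0.4562]
tool_rot: [-3.141, -0.001, 1.483]
contact_force: [1.8, 5.8, -2.0]
opening: 0.0136
grip_force: 25.0
```

```bash
python3 st.py
```

```text
knob [222.9647 152.9765] 85 [284.1727 135.2806] 139 (array([ 0.5957, -0.0061,  0.253 ]), np.float64(0.013437328552997082))
[0.6105 0.0984 0.4562] 0.014023999603565242 24.999212622642517 [ 0.4885  5.6761 -1.7004] 5.4
```

{"method": "arm_command", "body": {"xyz": [[-0.3,-3.5,1.3],[-0.3,-3.5,1.2],[0,0,0]], "spin": [0,0,0]}}

```text
time: 5.7
tool_pos: [0.6099, 0.0913, 0.4586]
tool_rot: [-3.141, -0.001, 1.483]
contact_force: [1.6, 5.2, -2.2]
opening: 0.0135
grip_force: 25.0
```

{"method": "arm_command", "body": {"xyz": [[-0.3,-3.5,1.0],[0,0,0]], "spin": [0,0]}}

```text
time: 5.9
tool_pos: [0.6096, 0.0879, 0.4595]
tool_rot: [-3.141, -0.001, 1.483]
contact_force: [1.1, 5.9, -2.3]
opening: 0.0138
grip_force: 25.0
```

```bash
cat >> st.py <<'E'
cv2.imwrite('pics/z3.png',np.hstack([zz(a,165,120,80,120),zz(b,215,95,80,120)]))
E
python3 st.py
```

```text
knob [222.5075 151.2687] 67 [284.4468 135.5319] 141 (array([ 0.5949, -0.0064,  0.258 ]), np.float64(0.010156445229141596))
[0.6096 0.0879 0.4595] 0.013692853408295248 24.999091923236847 [ 1.6761  3.7405 -2.8   ] 6.05
```

View pics/z3.png

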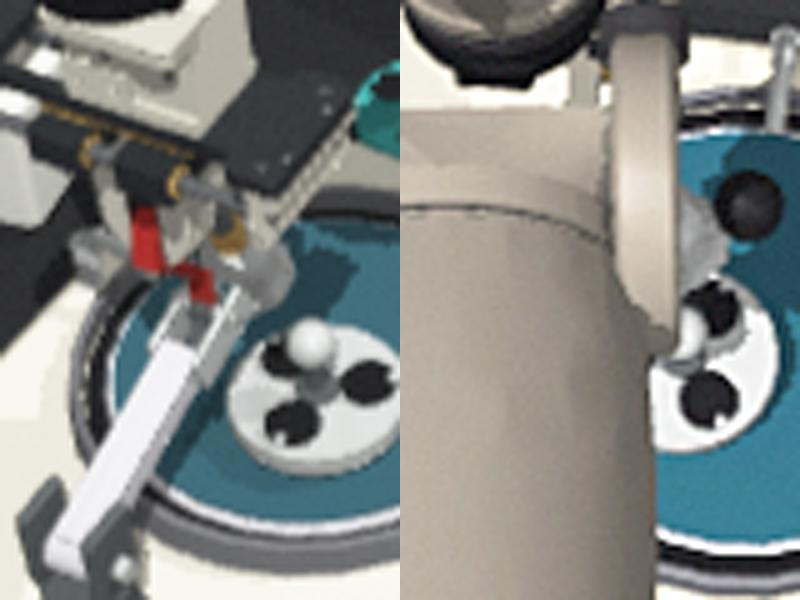

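{"method": "arm_command", "body": {"xyz": [[-0.2,-2.5,0.5],[0,0,0]], "spin": [0,0]}}

```text
time: 6.25
tool_pos: [0.6095, 0.0859, 0.4593]
tool_rot: [-3.14, -0.002, 1.484]
contact_force: [2.9, 8.1, -5.3]
opening: 0.0134
grip_force: 25.0
```

{"method": "arm_command", "body": {"xyz": [[0,0,0],[0,0,0],[0,0,20],[0,0,40],[0,25,20],[0,25,0],[0,0,0]], "spin": [0,0,0,0,0,0,0], "jaw": 0}}

```text
time: 6.95
tool_pos: [0.609, 0.1367, 0.5414]
tool_rot: [3.14, -0.0, 1.485]
contact_force: [0.1, -0.1, -0.1]
opening: 0.0464
grip_force: 0.0
```

```bash
cat > st2.py <<'E'
from st import *
h=cv2.cvtColor(w['img'],cv2.COLOR_RGB2HSV).astype(int); m=((h[...,0]<6)|(h[...,0]>174))&(h[...,1]>150)
q,m=cent(m,(240,100,80,300)); print(q)
vs=np.nonzero(m.any(1))[0]
for v in range(vs[0],vs[-1]+1,6):
    us=np.nonzero(m[v])[0]; print(v,us[0],us[-1],w['img'][v,int(us.mean())],pt(w,us.mean().round(),v))
cv2.imwrite('pics/z4.png',np.hstack([zz(a,165,120,80,120),zz(w,160,180,200,240,2.5)]))
E
python3 st2.py
```

```text
knob [218.2264 152.6792] 106 [284.5192 135.9615] 156 (array([ 0.6028, -0.0061,  0.2482]), np.float64(0.0005628427855624955))
[0.6094 0.1342 0.5401] 0.0462151895025437 0.0 [-0.0083 -0.0382  0.8429] 7.1
[282.287  273.1708]
256 277 283 [100  42  42] [0.6094 0.1038 0.2813]
262 275 290 [94 24 20] [0.6107 0.102  0.2882]
268 274 290 [96 30 25] [0.6104 0.1007 0.2954]
274 274 291 [93 22 20] [0.6102 0.0995 0.3022]
280 274 291 [111  28  29] [0.61   0.0973 0.3069]
286 274 291 [127  33  34] [0.6095 0.092  0.3059]
```

View pics/z4.png

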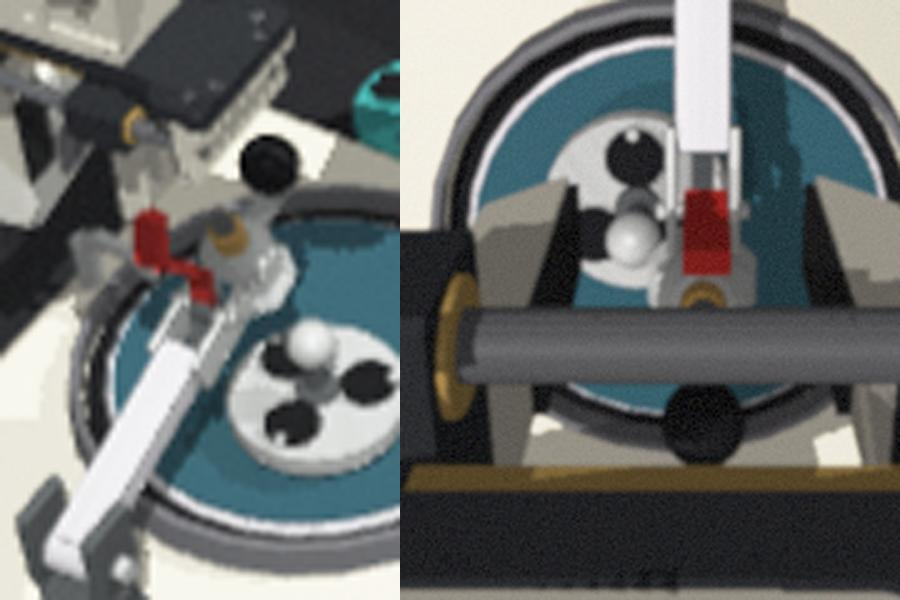

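The lever stands nearly upright, with the end at about (150,235) in the crop. I'll give it one more nudge against its stop to be sure.

{"method": "arm_command", "body": {"xyz": [[0,-25,0],[0,-25,-20],[0,0,-35],[0,0,-25],[0,0,0]], "spin": [0,0,0,0,0]}}

```text
time: 7.6
tool_pos: [0.6091, 0.0834, 0.4563]
tool_rot: [-3.133, 0.002, 1.481]
contact_force: [-0.7, 0.3, 0.8]
opening: 0.0459
grip_force: 0.0
```

{"method": "arm_command", "body": {"xyz": [[0,0,0],[0,0,0],[0,0,0],[0,0,0],[-0.2,-2,0.3],[-0.2,-2,0.3],[0,0,0]], "spin": [0,0,0,0,0,0,0], "jaw": -1}}

```text
time: 8.3
tool_pos: [0.6091, 0.0819, 0.4602]
tool_rot: [-3.141, -0.003, 1.484]
contact_force: [1.7, 6.3, -5.0]
opening: 0.0132
grip_force: 25.0
```

{"method": "arm_command", "body": {"xyz": [[0,0,0],[0,0,0],[0,0,20],[0,0,40],[0,25,20],[0,25,0],[0,0,0]], "spin": [0,0,0,0,0,0,0], "jaw": 0}}

```text
time: 9.0
tool_pos: [0.6086, 0.133, 0.5421]
tool_rot: [3.139, -0.001, 1.485]
contact_force: [0.0, -0.2, -0.2]
opening: 0.0458
grip_force: 0.0
```

```bash
python3 st2.py
```

```text
knob [218.5769 153.1058] 104 [284.9276 136.25  ] 152 (array([ 0.6027, -0.0071,  0.246 ]), np.float64(0.0009761736037638859))
[0.6091 0.1303 0.5407] 0.045692564616286235 0.0 [ 0.4932  0.577  -0.2297] 9.15
[282.3979 269.338 ]
252 282 284 [127  45  43] [0.6116 0.1022 0.2796]
258 275 290 [104  27  25] [0.6106 0.1009 0.2874]
264 274 290 [94 24 22] [0.6103 0.0988 0.2931]
270 274 290 [92 14 18] [0.6101 0.0974 0.2999]
276 274 291 [110  24  19] [0.6099 0.0959 0.306 ]
282 274 291 [128  31  30] [0.6094 0.0901 0.3042]
```

```bash
python3 - <<'E'
from h import *
import pickle
np.set_printoptions(precision=4,suppress=True)
a,b,w=pickle.load(open('c.pkl','rb')); a0,b0=pickle.load(open('c0.pkl','rb'))
g=w['img'][250:310,225:285].mean(2)
c=cv2.HoughCircles(g.astype(np.uint8),cv2.HOUGH_GRADIENT,1,30,param1=80,param2=10,minRadius=7,maxRadius=20); print(c)
u,v=252.8,276
if c is not None: u,v=c[0,0,0]+225,c[0,0,1]+250
o,d=ray(w,u,v);print('w',u,v,pt(w,u,v)+.013*d,onplane(w,u,v,.163))
print(onplane(a0,227,188.6,.163),onplane(b0,271.4,161.6,.163),tri(ray(w,u,v),ray(a0,227,188.6)),tri(ray(w,u,v),ray(b0,271.4,161.6)))
# depth-cloud sphere fit in each
from scipy.optimize import least_squares
for n,cc,uu,vv,k in(('a',a0,227,188,9),('b',b0,271,161,7),('w',w,int(u),int(v),14)):
    P=np.array([pt(cc,i,j) for i in range(uu-k,uu+k) for j in range(vv-k,vv+k)]); P=P[(P[:,2]>.162)&(P[:,2]<.182)]
    r=least_squares(lambda x:np.linalg.norm(P-x,axis=1)-.013,[.571,.025,.163],loss='soft_l1',f_scale=.001); print(n,len(P),r.x)
E
```

```text
[[[22.5 22.5 18.3]
  [58.5 23.5 15. ]]]
w 247.5 272.5 [0.5655 0.0254 0.1609] [0.5658 0.0265 0.163 ]
[0.5697 0.0291 0.163 ] [0.5709 0.0239 0.163 ] (array([0.5672, 0.0308, 0.1676]), np.float64(0.003585147847993566)) (array([0.568 , 0.0257, 0.1654]), np.float64(0.005441066164013303))
a 67 [0.5704 0.0285 0.1618]
b 88 [0.5719 0.0262 0.1633]
w 324 [0.5727 0.0263 0.1633]
```

{"method": "arm_command", "body": {"xyz": [[-1.4,-28,0],[-1.3,-37,0],[-1.3,-37,0],[-1.2,-35,0],[-1.2,0,-32],[0,0,-40],[0,0,-35],[0,0,-25],[0,0,0],[0,0,0]], "spin": [0,0,0,0,0,0,0,0,0,0], "jaw": 0.3}}

```text
time: 10.15
tool_pos: [0.6027, -0.0069, 0.4096]
tool_rot: [3.142, 0.0, 1.482]
contact_force: [0.4, -0.2, 0.4]
opening: 0.0594
grip_force: 0.0
```

{"method": "arm_command", "body": {"xyz": [[0,0,0],[0,0,0],[0,0,0],[0,0,0],[0,0,0]], "spin": [0,0,0,0,0], "jaw": -1, "squeeze": 15}}

```text
time: 10.65
tool_pos: [0.6026, -0.0061, 0.4096]
tool_rot: [3.141, 0.0, 1.483]
contact_force: [-0.4, 0.5, 2.4]
opening: 0.0309
grip_force: 15.0
```

```bash
python3 - <<'E'
from h import *
np.set_printoptions(precision=4,suppress=True)
w=snap('wrist','w5.png');o=observe();print(o['tool_pos'],o['tool_rot'],o['opening'],o['grip_force'],o['contact_force'],o['time'])
pin=np.array([.6185,.1905,.164])
def K(t,phi):
    r=.214*np.cos(t)-.03*np.sin(t); p=np.radians(phi); return pin+[r*np.cos(p),r*np.sin(p),.214*np.sin(t)+.03*np.cos(t)]
t=np.radians(15.2)
A=[K(t,-94.5+d*-11.4/4) for d in range(5)]; print(np.array(A),'\n',np.diff(A,axis=0)*1000)
B=[K(x,-105.9) for x in np.linspace(t,0,9)];print(np.linspace(t,0,9),np.array(B)[:,2],'\n',np.diff(B,axis=0)*1000)
E
```

```text
[ 0.6026 -0.0062  0.4095] [3.141  0.0003 1.4828] 0.030918892818823065 15.000164061784744 [-0.8723 -1.0054  2.5691] 10.7
[[ 0.6029 -0.0075  0.2491]
 [ 0.5931 -0.0065  0.2491]
 [ 0.5833 -0.005   0.2491]
 [ 0.5736 -0.003   0.2491]
 [ 0.5641 -0.0005  0.2491]] 
 [[-9.8273  1.0199  0.    ]
 [-9.7645  1.5073  0.    ]
 [-9.6774  1.9909  0.    ]
 [-9.5665  2.4696  0.    ]]
[0.2653 0.2321 0.199  0.1658 0.1326 0.0995 0.0663 0.0332 0.    ] [0.2491 0.2424 0.2357 0.2289 0.222  0.2151 0.2081 0.2011 0.194 ] 
 [[-0.7427 -2.6072 -6.633 ]
 [-0.682  -2.3943 -6.7192]
 [-0.6206 -2.1787 -6.7981]
 [-0.5585 -1.9607 -6.8694]
 [-0.4958 -1.7406 -6.9332]
 [-0.4326 -1.5186 -6.9894]
 [-0.3689 -1.2949 -7.0379]
 [-0.3047 -1.0698 -7.0787]]
```

View pics/w5.png

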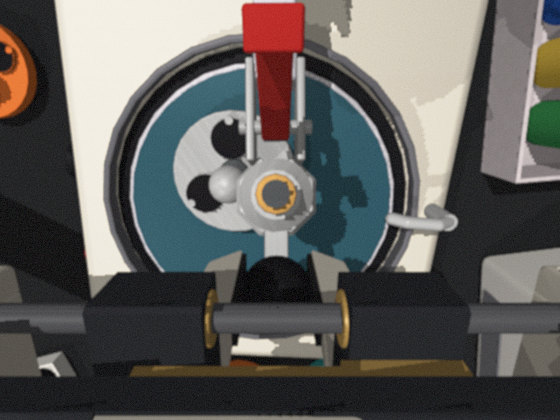

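The knob is gripped (opening 30.9 mm). The ball is at (229,184) and the coupler at (277,194). I'll swing the arm over the ball.

{"method": "arm_command", "body": {"xyz": [[-4.9,0.4,0],[-4.9,0.6,0],[-4.9,0.7,0],[-4.9,0.8,0],[-4.9,0.9,0],[-4.8,1.1,0],[-4.8,1.2,0],[-4.7,1.3,0],[0,0,0],[0,0,0]], "spin": [-1.4,-1.4,-1.4,-1.4,-1.4,-1.4,-1.5,-1.5,0,0]}}

```text
time: 11.7
tool_pos: [0.5635, 0.0009, 0.409]
tool_rot: [-3.14, 0.0, 1.284]
contact_force: [-1.8, -2.6, 3.2]
opening: 0.0308
grip_force: 15.0
```

```bash
python3 - <<'E'
from h import *
import pickle
np.set_printoptions(precision=4,suppress=True)
a,b,w=snap('side'),snap('top'),snap('wrist');pickle.dump((a,b,w),open('c.pkl','wb'))
o=observe();print(o['tool_pos'],o['tool_rot'],o['opening'],o['grip_force'],o['contact_force'],o['time'])
f=lambda c,x,y,w,h,k:cv2.resize(c['img'][y:y+h,x:x+w,::-1],None,fx=k,fy=k,interpolation=cv2.INTER_CUBIC)
cv2.imwrite('pics/z6.png',np.hstack([f(a,180,130,80,120,5),f(w,180,0,200,300,2)]))
E
```

```text
[0.5638 0.0008 0.4089] [-3.1409  0.0005  1.2839] 0.030612852173223626 15.000240504741669 [-2.1876 -2.3596  3.2099] 11.85
```

View pics/z6.png

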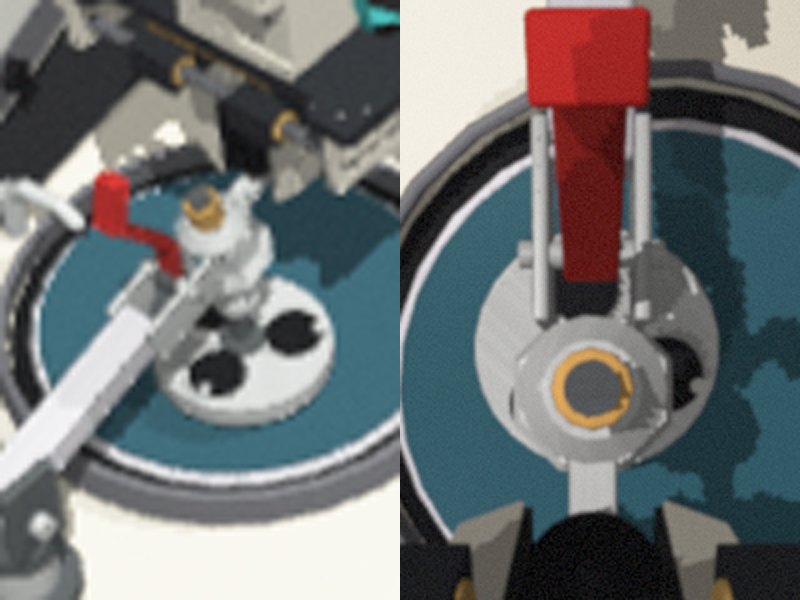

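The disc is centred at crop x≈597 and the coupler at ≈593, so they are aligned to about 1.5 mm. I'll lower along the arc.

{"method": "arm_command", "body": {"xyz": [[-0.7,-2.6,-6.6],[-0.7,-2.4,-6.7],[-0.6,-2.2,-6.8],[-0.6,-2,-6.9],[-0.3,-1,-3.5],[0,0,0],[0,0,0]], "spin": [0,0,0,0,0,0,0]}}

```text
time: 12.55
tool_pos: [0.5608, -0.0095, 0.3776]
tool_rot: [-3.14, 0.001, 1.284]
contact_force: [-0.1, -5.0, -4.7]
opening: 0.0307
grip_force: 15.0
```

```bash
cat > bl.py <<'E'
from h import *
from scipy.optimize import least_squares
import pickle
np.set_printoptions(precision=4,suppress=True)
a,b,w=snap('side'),snap('top'),snap('wrist');pickle.dump((a,b,w),open('c.pkl','wb'))
o=observe();print(o['tool_pos'],o['opening'],o['contact_force'],o['time'])
pin=np.array([.6185,.1905,.164])
for n,c,r in(('w',w,(200,0,160,300)),('a',a,(180,130,90,110))):
    h=cv2.cvtColor(c['img'],cv2.COLOR_RGB2HSV).astype(int)
    # plunger brass
    try:
        q,m=cent((h[...,0]>9)&(h[...,0]<24)&(h[...,1]>110),r); P=cloud(c,m); P=P[P[:,2]>.17]; print(n,'brass',m.sum(),q,np.median(P,0))
    except Exception as e: print(e)
    # beam top: white-ish pixels with depth within 11mm of vertical plane of arm
    yy,xx=np.mgrid[r[1]:r[1]+r[3]:2,r[0]:r[0]+r[2]:2]
    P=np.array([pt(c,u,v) for u,v in zip(xx.ravel(),yy.ravel())])-pin
    d=np.array([np.cos(np.radians(-105.9)),np.sin(np.radians(-105.9))]); L=P[:,:2]@d; S=P[:,0]*-d[1]+P[:,1]*d[0]
    k=(abs(S)<8)&(L>.02)&(L<.11)&(P[:,2]>0)&(P[:,2]<.07)
    if k.sum()>10:
        s,i=np.polyfit(L[k],P[k,2],1); print(n,'beam',k.sum(),'tilt',np.arctan(s),i)
E
python3 bl.py
```

```text
[ 0.5608 -0.0094  0.3777] 0.030861022913985833 [-0.1491 -5.1047 -6.3393] 12.7
w brass 660 [276.1409 194.7939] [0.5739 0.0357 0.2221]
w beam 175 tilt 0.20248814041865112 0.008036924739143726
a brass 26 [223.8846 176.9231] [0.5675 0.0406 0.2184]
a beam 103 tilt 0.11263931996436383 0.011414067260983086
```

{"method": "arm_command", "body": {"xyz": [[-0.2,-0.9,-3.5],[-0.2,-0.8,-3.5],[0,0,0]], "spin": [0,0,0]}}

```text
time: 13.0
tool_pos: [0.5604, -0.011, 0.3714]
tool_rot: [-3.142, -0.0, 1.284]
contact_force: [-0.6, -4.4, -0.8]
opening: 0.0307
grip_force: 15.0
```

{"method": "arm_command", "body": {"xyz": [[-0.2,-0.8,-3.5],[0,0,0]], "spin": [0,0]}}

```text
time: 13.2
tool_pos: [0.5603, -0.0118, 0.3679]
tool_rot: [3.141, -0.0, 1.284]
contact_force: [-1.2, -4.0, 0.9]
opening: 0.0308
grip_force: 15.0
```

```bash
python3 bl.py
```

```text
[ 0.5604 -0.0118  0.3678] 0.0309491581477433 [-0.5802 -4.5232  0.0211] 13.35
w brass 726 [275.4959 194.7314] [0.5737 0.0342 0.2147]
w beam 245 tilt 0.15457213673370723 0.008070831374818819
a brass 25 [224.92 178.68] [0.5664 0.0382 0.2104]
a beam 100 tilt 0.0694198209314834 0.0112254950107714
```

{"method": "arm_command", "body": {"xyz": [[-0.3,-1.2,-3],[-0.3,-1,-2],[0,0,0]], "spin": [0,0,0]}}

```text
time: 13.65
tool_pos: [0.5599, -0.0133, 0.3626]
tool_rot: [-3.142, -0.002, 1.284]
contact_force: [3.0, 5.4, -1.3]
opening: 0.0306
grip_force: 15.0
```

{"method": "arm_command", "body": {"xyz": [[-0.2,-0.7,-2],[-0.1,-0.5,-1],[0,0,0]], "spin": [0,0,0]}}

```text
time: 13.95
tool_pos: [0.5597, -0.014, 0.3599]
tool_rot: [3.141, -0.003, 1.284]
contact_force: [2.9, 7.5, -0.9]
opening: 0.0308
grip_force: 15.0
```

```bash
python3 bl.py
```

```text
[ 0.5597 -0.0141  0.3598] 0.030486665350778788 [2.7571 5.9704 0.0127] 14.1
w brass 772 [275.6528 194.3821] [0.5735 0.033  0.2086]
w beam 307 tilt 0.20815791256139074 -0.0009440901888281839
a brass 26 [225.1923 179.7308] [0.5662 0.037  0.2054]
a beam 95 tilt 0.025277729657529682 0.012012754811262896
```

{"method": "arm_command", "body": {"xyz": [[0.2,0.4,-1],[0,-0.1,-1],[0,0,0]], "spin": [0,0,0]}}

```text
time: 14.4
tool_pos: [0.5597, -0.0142, 0.358]
tool_rot: [3.141, -0.002, 1.284]
contact_force: [1.3, 6.6, 0.6]
opening: 0.0307
grip_force: 15.0
```

{"method": "arm_command", "body": {"xyz": [[0,-0.1,-1],[0,0,0]], "spin": [0,0]}}

```text
time: 14.6
tool_pos: [0.5597, -0.0143, 0.3572]
tool_rot: [3.141, -0.002, 1.284]
contact_force: [0.6, 5.3, 1.4]
opening: 0.0307
grip_force: 15.0
```

{"method": "arm_command", "body": {"xyz": [[0,-0.1,-1],[0,0,0]], "spin": [0,0]}}

```text
time: 14.8
tool_pos: [0.5597, -0.0145, 0.3563]
tool_rot: [3.141, -0.001, 1.284]
contact_force: [0.6, 5.1, 2.9]
opening: 0.0311
grip_force: 15.0
```

{"method": "arm_command", "body": {"xyz": [[0,-0.1,-1],[0,0,0]], "spin": [0,0]}}

```text
time: 15.0
tool_pos: [0.5597, -0.0146, 0.3554]
tool_rot: [3.141, -0.001, 1.284]
contact_force: [0.1, 5.0, 3.6]
opening: 0.031
grip_force: 15.0
```

{"method": "arm_command", "body": {"xyz": [[0,0.2,-1],[0,0,0]], "spin": [0,0]}}

```text
time: 15.2
tool_pos: [0.5597, -0.0147, 0.3544]
tool_rot: [3.141, -0.001, 1.284]
contact_force: [1.1, 5.2, 5.2]
opening: 0.0308
grip_force: 15.0
```

{"method": "arm_command", "body": {"xyz": [[0,0.1,-1],[0,0,0]], "spin": [0,0]}}

```text
time: 15.4
tool_pos: [0.5597, -0.0148, 0.3534]
tool_rot: [3.141, -0.0, 1.284]
contact_force: [0.3, 3.4, 5.2]
opening: 0.0309
grip_force: 15.0
```

{"method": "arm_command", "body": {"xyz": [[0,0,-0.7],[0,0,0]], "spin": [0,0]}}

```text
time: 15.6
tool_pos: [0.5598, -0.0149, 0.3531]
tool_rot: [3.14, -0.0, 1.284]
contact_force: [0.4, 3.9, 6.1]
opening: 0.0311
grip_force: 15.0
```

```bash
python3 bl.py
```

```text
[ 0.5599 -0.0149  0.3531] 0.031010960132777196 [-0.8938  4.3494  6.5238] 15.75
w brass 820 [275.2    194.1098] [0.574  0.0322 0.2033]
w beam 412 tilt 0.15118279079246 0.001185869262032161
a brass 27 [225.7407 181.037 ] [0.5656 0.0354 0.1988]
a beam 91 tilt 0.020323848535994442 0.010281940296831648
```

{"method": "arm_command", "body": {"xyz": [[0,0.1,-0.8],[0,0,0]], "spin": [0,0]}}

```text
time: 15.95
tool_pos: [0.56, -0.0149, 0.3527]
tool_rot: [3.139, -0.0, 1.284]
contact_force: [0.5, 3.1, 8.4]
opening: 0.0308
grip_force: 15.0
```

{"method": "arm_command", "body": {"xyz": [[0,0.1,-0.8],[0,0,0]], "spin": [0,0]}}

```text
time: 16.15
tool_pos: [0.56, -0.015, 0.3522]
tool_rot: [3.138, 0.0, 1.284]
contact_force: [-0.5, 2.0, 10.7]
opening: 0.0309
grip_force: 15.0
```

{"method": "arm_command", "body": {"xyz": [[0,0.1,-0.7],[0,0,0],[0,0,0]], "spin": [0,0,0]}}

```text
time: 16.45
tool_pos: [0.5601, -0.015, 0.3518]
tool_rot: [3.137, 0.0, 1.284]
contact_force: [0.2, 3.0, 12.0]
opening: 0.0306
grip_force: 15.0
```

```bash
python3 bl.py; python3 - <<'E'
from h import *
import pickle
a,b,w=pickle.load(open('c.pkl','rb'))
# holder disc top / cloth via wrist; neck & gap not visible; print depth-derived coupler top profile
for v in range(150,240,6): print(v,np.round(pt(w,276,v),4),w['img'][v,276])
E
```

```text
[ 0.56   -0.015   0.3518] 0.03075446212830093 [-0.8857  2.6492 12.7457] 16.6
w brass 829 [274.807  194.5525] [0.5742 0.0319 0.2024]
w beam 418 tilt 0.15211186897977635 0.0006088648134700787
a brass 27 [225.6296 181.0741] [0.5666 0.0353 0.1987]
a beam 88 tilt 0.005568344777487753 0.011985574284091553
150 [0.5782 0.0443 0.1807] [142 142 140]
156 [0.5776 0.0421 0.1829] [177 177 176]
162 [0.5769 0.0399 0.1849] [171 170 170]
168 [0.5763 0.0377 0.1872] [176 176 174]
174 [0.5755 0.0353 0.1873] [159 148 140]
180 [0.5756 0.0356 0.2007] [122  94  53]
186 [0.575  0.0334 0.2015] [185 138  79]
192 [0.5746 0.0323 0.2063] [68 71 72]
198 [0.574  0.0302 0.2069] [80 86 86]
204 [0.5733 0.028  0.2072] [77 82 83]
210 [0.5725 0.0253 0.206 ] [80 78 80]
216 [0.5719 0.0231 0.2064] [78 81 80]
222 [0.5707 0.019  0.2012] [159 123  76]
228 [0.5677 0.0088 0.1797] [161 161 158]
234 [0.5668 0.0057 0.1793] [176 176 175]
```

The brass stopped falling while the force rose to 12 N, so the coupler is hard home and level. Release the knob, rise, and locate the lever end.

{"method": "arm_command", "body": {"xyz": [[0,0,1],[0,0,0],[0,0,0],[0,0,20],[0,0,40],[0,0,45],[0,0,45],[0,0,0]], "spin": [0,0,0,0,0,0,0,0], "jaw": 0.3}}

```text
time: 17.4
tool_pos: [0.5597, -0.0148, 0.5073]
tool_rot: [3.13, -0.001, 1.284]
contact_force: [0.5, -0.4, 0.1]
opening: 0.0597
grip_force: 0.0
```

{"method": "arm_command", "body": {"xyz": [[8,29,0],[9,30,0],[9,30,0],[9,30,0],[3,10,0],[0,0,0]], "spin": [0,0,0,0,0,0]}}

```text
time: 18.0
tool_pos: [0.5979, 0.1154, 0.4996]
tool_rot: [-3.14, 0.001, 1.286]
contact_force: [-0.7, 0.4, -0.1]
opening: 0.0597
grip_force: 0.0
```

```bash
cat > lv.py <<'E'
from h import *
import pickle
np.set_printoptions(precision=4,suppress=True)
a,b,w=snap('side'),snap('top'),snap('wrist');pickle.dump((a,b,w),open('c.pkl','wb'))
o=observe();print(o['tool_pos'],o['tool_rot'],o['opening'],o['contact_force'],o['time'])
h=cv2.cvtColor(w['img'],cv2.COLOR_RGB2HSV).astype(int); m=((h[...,0]<6)|(h[...,0]>174))&(h[...,1]>150)
q,m=cent(m,(230,60,100,340)); print(q,m.sum())
vs=np.nonzero(m.any(1))[0]
for v in range(vs[0],vs[-1]+1,6):
    us=np.nonzero(m[v])[0]; print(v,us[0],us[-1],w['img'][v,int(us.mean())],pt(w,us.mean().round(),v))
dark=lambda c:c['img'].max(2)<60
for n,c,r in(('a',a,(200,150,50,60)),('b',b,(265,120,40,50))):
    try: k,mm=cent(dark(c),r); print(n,k,mm.sum(),pt(c,*k))
    except Exception as e: print(e)
hs=cv2.cvtColor(a['img'],cv2.COLOR_RGB2HSV).astype(int); q,m=cent((hs[...,0]>9)&(hs[...,0]<24)&(hs[...,1]>110),(180,130,90,110)); print('brass a',q,m.sum())
E
python3 lv.py
```

```text
[0.5976 0.1133 0.5007] [-3.1412  0.001   1.2828] 0.059588812231391224 [ 0.6692 -0.1039 -0.2838] 18.15
[276.5493 280.4817] 710
255 273 281 [134  49  47] [0.5821 0.0596 0.185 ]
261 271 281 [143  39  40] [0.5805 0.0576 0.1929]
267 272 282 [82 16 12] [0.5817 0.0583 0.2071]
273 269 284 [97 30 22] [0.5863 0.0768 0.254 ]
279 269 284 [96 26 22] [0.5854 0.0736 0.2572]
285 269 284 [94 22  8] [0.585  0.0722 0.2632]
291 269 284 [92 18 15] [0.5844 0.0702 0.2678]
297 268 285 [97 30 26] [0.5835 0.067  0.2703]
a [235.5566 166.8868] 212 [ 0.5607 -0.0124  0.2066]
b [288.6549 161.5752] 113 [ 0.5549 -0.0159  0.2117]
brass a [225.7308 181.1538] 26
```

Everything stayed put after the release, and the measured lever end agrees with the predicted grip (0.583, 0.066, 0.262). I'll grip it.

{"method": "arm_command", "body": {"xyz": [[-7.3,-24,0],[-7.3,-24,0],[0,0,-30],[0,0,-30],[0,0,-16.5],[0,0,0],[0,0,0]], "spin": [0.5,0,0,0,0,0,0], "jaw": 0}}

```text
time: 18.85
tool_pos: [0.583, 0.0654, 0.4253]
tool_rot: [3.141, 0.0, 1.291]
contact_force: [1.0, 0.1, -0.0]
opening: 0.0459
grip_force: 0.0
```

{"method": "arm_command", "body": {"xyz": [[0,0,0],[0,0,0],[0,0,0],[0,0,0],[0,0,0]], "spin": [0,0,0,0,0], "jaw": -1, "squeeze": 25}}

```text
time: 19.35
tool_pos: [0.5832, 0.0664, 0.4249]
tool_rot: [3.14, -0.0, 1.293]
contact_force: [1.0, -0.3, -0.0]
opening: 0.0135
grip_force: 25.0
```

```bash
python3 - <<'E'
from h import *
np.set_printoptions(precision=3,suppress=True)
o=observe();print(o['tool_pos'],o['opening'],o['contact_force'])
d=np.array([-.274,-.9617]);pin=np.array([.6185,.1905])
t=o['tool_pos'];L=(t[:2]-pin)@d;z=t[2]-.159
r=np.array([.136-L,z-.178]);R=np.hypot(*r);a0=np.arctan2(r[1],r[0]);print(L,z,R,np.degrees(a0))
Q=[]
for k in np.arange(0,68,4):
    a=a0-np.radians(k); l=.136-R*np.cos(a); Q.append([*(pin+l*d),.178+R*np.sin(a)])
D=np.diff(Q,axis=0)*1000
for k,x in zip(np.arange(4,68,4),D): print(k,x)
E
```

```text
[0.583 0.066 0.425] 0.013461400688401804 [ 0.957 -0.284 -0.011]
0.12904355916855104 0.26586173253339807 0.0881366899356439 85.47305790432891
4 [ 1.675  5.878 -0.699]
8 [ 1.657  5.817 -1.124]
12 [ 1.632  5.727 -1.543]
16 [ 1.598  5.61  -1.955]
20 [ 1.557  5.465 -2.357]
24 [ 1.508  5.293 -2.748]
28 [ 1.452  5.096 -3.125]
32 [ 1.389  4.874 -3.487]
36 [ 1.319  4.628 -3.832]
40 [ 1.242  4.36  -4.158]
44 [ 1.16   4.07  -4.464]
48 [ 1.072  3.761 -4.749]
52 [ 0.978  3.433 -5.01 ]
56 [ 0.88   3.089 -5.247]
60 [ 0.778  2.729 -5.458]
64 [ 0.671  2.357 -5.643]
```

{"method": "arm_command", "body": {"xyz": [[1.7,5.9,-0.9],[1.7,5.8,-1.3],[1.6,5.7,-1.6],[1.6,5.6,-2],[0,0,0]], "spin": [0,0,0,0,0]}}

```text
time: 19.85
tool_pos: [0.5897, 0.0893, 0.4193]
tool_rot: [3.14, 0.002, 1.293]
contact_force: [-1.0, -2.7, 4.5]
opening: 0.0136
grip_force: 25.0
```

```bash
python3 lv.py | tail -4; python3 lv.py | head -1
```

```text
301 261 292 [92 26 25] [0.5896 0.0885 0.2698]
a [213.5848 169.8884] 224 [0.5363 0.1331 0.3418]
b [288.5798 161.7227] 119 [ 0.556  -0.0159  0.2073]
brass a [205.875 172.5  ] 8
[0.5896 0.0891 0.4193] [3.1405 0.0006 1.2923] 0.013699214737716764 [-1.5401 -3.6888  5.3831] 20.15
```

{"method": "arm_command", "body": {"xyz": [[1.6,5.5,-2.4],[1.5,5.3,-2.8],[1.5,5.1,-3.1],[1.4,4.9,-3.5],[1.3,4.6,-3.8],[0,0,0]], "spin": [0,0,0,0,0,0]}}

```text
time: 20.75
tool_pos: [0.597, 0.1153, 0.4036]
tool_rot: [3.141, -0.001, 1.293]
contact_force: [-0.2, 0.1, 3.9]
opening: 0.0136
grip_force: 25.0
```

```bash
python3 lv.py | tail -3
```

```text
a [231.9623 172.3849] 239 [0.501  0.1152 0.3296]
b [288.56  161.688] 125 [ 0.5558 -0.0159  0.2081]
brass a [199.3333 182.3333] 6
```

{"method": "arm_command", "body": {"xyz": [[1.2,4.4,-4.2],[1.2,4.1,-4.5],[1.1,3.8,-4.7],[1,3.4,-5],[0,0,0]], "spin": [0,0,0,0,0]}}

```text
time: 21.4
tool_pos: [0.6016, 0.1312, 0.385]
tool_rot: [3.141, -0.002, 1.293]
contact_force: [0.8, 2.1, 4.1]
opening: 0.0139
grip_force: 25.0
```

{"method": "arm_command", "body": {"xyz": [[0.9,3.1,-5.2],[0,0,0]], "spin": [0,0]}}

```text
time: 21.6
tool_pos: [0.6025, 0.1343, 0.3799]
tool_rot: [3.14, -0.002, 1.293]
contact_force: [1.1, 2.0, 3.9]
opening: 0.0137
grip_force: 25.0
```

{"method": "arm_command", "body": {"xyz": [[0.4,1.4,-2.7],[0,0,0]], "spin": [0,0]}}

```text
time: 21.8
tool_pos: [0.6028, 0.1357, 0.3775]
tool_rot: [3.14, -0.002, 1.293]
contact_force: [0.4, 2.6, 5.3]
opening: 0.0139
grip_force: 25.0
```

```bash
python3 lv.py | tail -3
```

```text
a [237.1793 167.9837] 184 [ 0.5558 -0.0113  0.2053]
b [288.5512 161.748 ] 127 [ 0.5558 -0.0159  0.2076]
brass a [227.2222 179.8889] 9
```

{"method": "arm_command", "body": {"xyz": [[0.4,1.3,-2.7],[0,0,0]], "spin": [0,0]}}

```text
time: 22.15
tool_pos: [0.6032, 0.137, 0.3749]
tool_rot: [3.14, -0.002, 1.293]
contact_force: [-0.1, 2.4, 6.2]
opening: 0.0138
grip_force: 25.0
```

{"method": "arm_command", "body": {"xyz": [[0.3,1.2,-2],[0,0,0]], "spin": [0,0]}}

```text
time: 22.35
tool_pos: [0.6035, 0.1381, 0.3729]
tool_rot: [3.14, -0.002, 1.293]
contact_force: [0.2, 2.0, 6.6]
opening: 0.0132
grip_force: 25.0
```

{"method": "arm_command", "body": {"xyz": [[0.1,0.4,-1],[0,0,0]], "spin": [0,0]}}

```text
time: 22.55
tool_pos: [0.6036, 0.1384, 0.372]
tool_rot: [3.14, -0.002, 1.293]
contact_force: [-0.7, 2.5, 6.6]
opening: 0.014
grip_force: 25.0
```

{"method": "arm_command", "body": {"xyz": [[0.1,0.3,-1],[0,0,0]], "spin": [0,0]}}

```text
time: 22.75
tool_pos: [0.6037, 0.1388, 0.3711]
tool_rot: [3.14, -0.002, 1.293]
contact_force: [-0.1, 2.1, 7.8]
opening: 0.0136
grip_force: 25.0
```

{"method": "arm_command", "body": {"xyz": [[0.1,0.3,-1],[0,0,0]], "spin": [0,0]}}

```text
time: 22.95
tool_pos: [0.6038, 0.1392, 0.3702]
tool_rot: [3.14, -0.002, 1.293]
contact_force: [-1.9, 3.1, 7.5]
opening: 0.0137
grip_force: 25.0
```

{"method": "arm_command", "body": {"xyz": [[0.1,0.3,-1],[0,0,0]], "spin": [0,0]}}

```text
time: 23.15
tool_pos: [0.6039, 0.1396, 0.3692]
tool_rot: [3.14, -0.003, 1.293]
contact_force: [0.6, 3.4, 8.1]
opening: 0.0136
grip_force: 25.0
```

{"method": "arm_command", "body": {"xyz": [[0.1,0.3,-1],[0,0,0]], "spin": [0,0]}}

```text
time: 23.35
tool_pos: [0.604, 0.1399, 0.3682]
tool_rot: [3.14, -0.003, 1.293]
contact_force: [-0.6, 2.3, 8.0]
opening: 0.0136
grip_force: 25.0
```

{"method": "arm_command", "body": {"xyz": [[0.1,0.3,-1],[0,0,0]], "spin": [0,0]}}

```text
time: 23.55
tool_pos: [0.6041, 0.1403, 0.3672]
tool_rot: [3.14, -0.003, 1.293]
contact_force: [0.3, 4.0, 8.3]
opening: 0.0137
grip_force: 25.0
```

{"method": "arm_command", "body": {"xyz": [[0.1,0.2,-1],[0,0,0]], "spin": [0,0]}}

```text
time: 23.75
tool_pos: [0.6041, 0.1405, 0.3666]
tool_rot: [3.14, -0.003, 1.293]
contact_force: [-0.7, 4.2, 9.3]
opening: 0.0137
grip_force: 25.0
```

```bash
python3 lv.py
```

```text
[0.6042 0.1405 0.3666] [ 3.1397 -0.0029  1.2928] 0.013443612626196118 [-1.1257  2.4067 10.5736] 23.9
[276.1381 349.5526] 666
334 266 286 [103  41  40] [0.5959 0.1106 0.1988]
340 266 286 [109  31  28] [0.5948 0.1068 0.1985]
346 267 286 [117  38  33] [0.5938 0.1034 0.1987]
352 266 286 [105  25  22] [0.5926 0.0994 0.1982]
358 265 286 [108  31  24] [0.5921 0.0974 0.2002]
364 266 287 [107  25  25] [0.5906 0.0921 0.1984]
a [237.2513 167.9144] 187 [ 0.5559 -0.012   0.2048]
b [288.5781 161.7344] 128 [ 0.5554 -0.0159  0.2089]
brass a [225.6296 181.0741] 27
```

{"method": "arm_command", "body": {"xyz": [[0,0.1,-0.8],[0,0,0]], "spin": [0,0]}}

```text
time: 24.1
tool_pos: [0.6041, 0.1405, 0.3665]
tool_rot: [3.139, -0.003, 1.293]
contact_force: [-2.4, 3.0, 12.6]
opening: 0.0137
grip_force: 25.0
```

{"method": "arm_command", "body": {"xyz": [[0,0,-0.5],[0,0,0]], "spin": [0,0]}}

```text
time: 24.3
tool_pos: [0.6041, 0.1405, 0.3665]
tool_rot: [3.139, -0.003, 1.293]
contact_force: [-3.7, 3.5, 14.3]
opening: 0.0134
grip_force: 25.0
```

The tool no longer moves and the lever lies parallel to the arm, so it is locked. Unload, release and back off.

{"method": "arm_command", "body": {"xyz": [[0,0,1.5],[0,0,0]], "spin": [0,0]}}

```text
time: 24.5
tool_pos: [0.6042, 0.1405, 0.3666]
tool_rot: [3.14, -0.003, 1.293]
contact_force: [-0.5, 3.3, 9.4]
opening: 0.014
grip_force: 25.0
```

{"method": "arm_command", "body": {"xyz": [[0,0,0],[0,0,0],[0,0,0],[0,0,20],[0,0,40],[0,0,45],[0,0,30],[0,0,0],[0,0,0]], "spin": [0,0,0,0,0,0,0,0,0], "jaw": 0}}

```text
time: 25.4
tool_pos: [0.6041, 0.1396, 0.5]
tool_rot: [3.142, -0.0, 1.292]
contact_force: [-0.8, -0.5, -0.7]
opening: 0.0461
grip_force: 0.0
```

```bash
python3 lv.py
```

```text
[0.6042 0.1396 0.4982] [-3.1381  0.0015  1.2924] 0.045590508162694145 [0.6442 0.7079 0.3664] 25.55
[277.3962 239.0843] 949
204 270 284 [205  57  54] [0.6052 0.1442 0.2178]
210 270 285 [210  52  48] [0.6049 0.1401 0.2209]
216 271 285 [135  32  31] [0.6029 0.1333 0.2149]
222 272 284 [164  44  39] [0.6001 0.1233 0.2002]
228 272 283 [185  48  43] [0.5986 0.1179 0.2002]
234 272 283 [190  54  50] [0.5969 0.1119 0.1985]
240 272 283 [187  50  46] [0.5954 0.1068 0.1994]
246 273 283 [186  51  48] [0.5937 0.1009 0.1986]
252 273 283 [107  25  17] [0.5922 0.0953 0.1988]
258 271 283 [130  38  37] [0.5896 0.0897 0.1984]
264 271 284 [117  30  25] [0.5889 0.0839 0.1987]
270 271 283 [112  25  23] [0.5863 0.078  0.1982]
276 273 282 [138  28  27] [0.5841 0.067  0.1889]
a [235.3545 166.9182] 220 [ 0.5617 -0.013   0.2055]
b [288.6379 161.6552] 116 [ 0.5557 -0.016   0.2088]
brass a [225.7308 181.1538] 26
```

```bash
python3 -c "
from cell import *
print(hand_in())"
```

```text
the job is handed in; nothing more can be done
None
```

The pressure arm is coupled to the holder: I raised the lever to its stop, pressed the ball home at about 13 N, pushed the lever down to its stop (about 15 N at the hand) and let go. The job was handed in at about 26 s; no verdict came back.

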